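Eject the charged battery and stop it with the other finger

ROBOT

A 7-joint arm with a two-finger parallel gripper is mounted at the origin on a cart in front of the work surface, level with it; the furniture and walls round the work are solid. World frame = base frame: x ahead of the robot, y to its left, z up, the work surface at z = 0. Lengths are in m, angles in rad, forces in N, time in s.
With the tool pointing down it reaches from about 0.4 to 0.85 m from the base axis. Payload 4.5 kg.
Tool frame: the origin (TCP) lies midway between the tips of the shut fingers; the grasp point (between the pads) lies 19 mm behind it; z points along the fingers, y is the line along which they close (so a half turn about z gives the same grasp; the last joint's range is limited). The gripper opens to 88 mm and grips with 3 to 60 N. Pads are 18 mm wide; open, the fingers measure 123 mm over their backs; the gripper's body (75 mm by 187 mm) begins 45 mm behind the grasp point.
Start: joints at [-1.231, 0.689, -0.195, 1.565, 0.157, 0.902, -0.215], TCP at [0.188, 0.596, 0.239] pointing down, gripper open.
Joint ranges: [-3.01, 3.01], [-0.46, 2.08], [-1.47, 1.51], [0.13, 2.56], [-1, 4.14], [0.04, 2.09], [-2.66, 2.66]. Speed limits (rad/s): [2.57, 2.57, 3.14, 3.14, 3.14, 3.14, 3.14].

INTERFACE

Orientations are given as a unit quaternion [x, y, z, w].
In Python, from plant import r gives the robot as it stands. The module is installed in compiled form; this text tells all that it offers.
- The arm moves only by the tool step_arm, never from a script. Its argument "series" is a list of rows, each a list of 7 numbers: the shift along the world's x, y, z in mm, then the turn, a rotation vector about the world's x, y, z in rad, then the closure, from 0 (fully open) to 1 (shut). A call has 1 to 20 rows; each row shifts and turns the commanded pose from where the row before left it; what a row does not reach is not made up. A row lasts 1/10 s, in which the tool goes at most 50 mm and 8.59 degrees, less where a joint would pass 70% of its speed; a pose out of reach is approached as far as the arm can. A call is refused whole if a number of a shift passes 50 or a number of a turn 0.15, either way. A call with a gripper value outside its range is refused whole. The fingers move at their own pace and stop on an object; "force" is the grip in N (left out, the last holds). Time passes only in rows, so rows that do not move let the fingers close. It gives the time, the measured TCP pose, the force, the opening and the grip force at its end, in the units of the state.
- r.get_state(): the state, without advancing time (a new reading comes with each control period).
- r.snapshot(name): name is "scene" or "top"; returns (picture, depth): 480x640x3 uint8, blue, green, red; 480x640 float32, m along the optical axis (not along the pixel's ray), 0 where there is no reading.
- r.get_calibration(name): a dict with "intrinsics" (3x3 intrinsics, pixels), "pose" (4x4, takes a point from camera to world coordinates). Camera axes: x right, y up, looking along -z (the intrinsics and any distortion apply to the point x, -y, -z); pixel columns grow to the right and rows downward; lengths in m; the calibration is good to about 2 mm. A picture is of the moment at which its call begins. get_calibration takes no time and is no camera call.
- r.finish_job(): hands the job in; it is judged then, once.
The state is a dict: "clock": time; "q": joint angles; "qd": joint speeds; "joint_torque": joint torques, N m; "tool_pos": TCP position; "eef_rot": TCP orientation; "contact_force": force on the tool from outside, world axes, zero at the start; "moment": the same for the moment, N m; "opening": opening from 0.0 (shut) to 1.0 (fully open); "finger_force": force on a finger pad.
Only numpy, scipy, OpenCV 4.12 (cv2) and the standard library are available. Lean on these libraries where they do the work, as an engineer would, in place of code of your own. Each camera call takes 0.05 s, during which the arm holds its last target. There are 200 camera calls.

TASK

Eject the battery from the charging cradle: with one fingertip press the broad button at the cradle's high end fully down and keep it down, and with the other finger of the same hand stop the battery that pops out, close below its bay, before it slides away down the ramp. Only press and block: do not pinch or lift the battery, and leave the bottle and the tape roll beside the cradle alone. The program finishes while holding: the button still fully down, and the battery lying still on the ramp against the other finger.

Things in the scene. Friction and masses are not known exactly. Their poses are not given: they have to be found in the camera images.
- cradle: White charging cradle fixed to the worktop, 134 mm long (x), 56 mm wide (y), 62 mm high. Origin on the worktop below its middle; +x points to its high end (the button), -x down the ramp. Button centre at x = 45 mm in a housing with a rigid top 28 mm high; then a thin rear wall (x = 20 to 33 mm, 62 mm high) with a spring pusher plate, the battery in its bay, and the bare ramp. Position and turn vary.
- button_top (a point): Middle of the button's grey ridged top face, 24 mm (cradle's x) by 34 mm (y); 42 mm above the worktop when up, 32 mm when fully down. The front face of the battery at home is 58 mm (bottom edge) to 64 mm (top edge) from here, level towards the cradle's -x, so one finger of an opened gripper can stand on the button and the other over the bare ramp before the battery.
- eject_button (a joint): Button travel in m: 0 up, 0.010 fully down, straight down. A spring returns it: 2 N starts it, 5 N holds it down. The catch before the battery is one piece with it: near 0.006 it has sunk into the ramp, a spring pusher (1.5 N, fading to 0.6 N over 35 mm) pops the battery out and it slides on down by itself.
- ramp (a point): Point on the ramp's surface under the middle of the battery's rear face at home, 40 mm above the worktop. Its x axis points up the ramp (cradle's x raised 15 degrees), y across, z square off the ramp. The ramp is slippery, 39 mm wide between guides 5 mm high; it runs straight to x = -98 mm here and ends there with no stop.
- catch_point (a point): Point on the bare ramp's surface where the second finger may well stand: in the middle, 26 mm above the worktop, 75 mm level from the button's middle. A tip level with the pressed button is about 6 mm above the ramp here and in the battery's way.
- battery: Loose dark battery pack, 36 mm long (x), 36 mm wide (y), 22 mm high (z), about 120 g. Origin at the centre of its underside, x up the ramp. At home its origin is at x = -18 mm in the frame of point ramp; farther out is more negative; beyond -66 mm it has slid too far.
- alcohol_bottle: Bystander: small upright bottle, 41 mm across, 92 mm high; origin at the centre of its underside. About 10 cm to one side of the cradle.
- tape_roll_1: Bystander: roll of white tape lying flat, 50 mm across, 26 mm high; origin at the centre of its underside. About 10 cm to the other side of the cradle.
Not all that is in view belongs to the job. Several things have the shape of the cradle; the one meant has the colours described above.

How it is judged:
By the outcome, as a careful person would: the job done as asked, in the order asked, and still so for the second after the job is handed in, while the arm keeps its last pose, push and grip.
It also fails if it takes over 32 s, if anything falls off the work surface, if the arm or the gripper's body presses on something with over 40 N, if the wrist force passes 120 N, or if a joint passes its speed limit or range.

## Working session

There is one attempt and no reset: what is moved stays moved. The work goes in short steps, Python scripts to look and compute and a tool call to move; the robot and the scene stay as the last step left them, time stands still between calls to the robot, and variables do not carry over. Pictures are saved under pics/ and viewed, at most 10 in all, crops included, and the job is handed in when it is done.

Besides the shell and the picture viewer there is one more tool, called after "Call:" as a command line: name --pt "numbers of a row" for each row, then --argument value for the rest. step_arm: Moves the arm, as the interface text tells. Its arguments: {"type":"object","properties":{"series":{"type":"array"},"force":{"type":"number"}},"required":["series"]}

```bash
mkdir -p pics
cat > h.py <<'E'
import numpy as np, cv2
from plant import r
def pts(name, depth):
    c=r.get_calibration(name);K=np.array(c["intrinsics"]);P=np.array(c["pose"])
    v,u=np.mgrid[0:480,0:640]
    X=np.stack([(u-K[0,2])/K[0,0]*depth,-(v-K[1,2])/K[1,1]*depth,-depth],-1)
    return X@P[:3,:3].T+P[:3,3]
def ray(name,u,v,z):
    c=r.get_calibration(name);K=np.array(c["intrinsics"]);P=np.array(c["pose"])
    d=P[:3,:3]@np.array([(u-K[0,2])/K[0,0],-(v-K[1,2])/K[1,1],-1.])
    o=P[:3,3];return o+d*(z-o[2])/d[2]
E
python3 - <<'E'
from h import *
for n in ("scene","top"):
    im,d=r.snapshot(n);cv2.imwrite(f"pics/{n}0.png",im);np.save(f"{n}0.npy",d)
    c=r.get_calibration(n);print({k:np.round(c[k],3).tolist() if k in("intrinsics","pose") else c[k] for k in c})
s=r.get_state();print({k:np.round(s[k],3).tolist() for k in s})
E
```

```text
{'intrinsics': [[500.771, 0.0, 311.935], [0.0, 500.771, 237.017], [0.0, 0.0, 1.0]], 'pose': [[0.745, 0.478, -0.466, -0.02], [-0.667, 0.545, -0.507, -0.546], [0.012, 0.689, 0.725, 0.852], [0.0, 0.0, 0.0, 1.0]]}
{'intrinsics': [[433.108, 0.0, 314.302], [0.0, 433.108, 241.084], [0.0, 0.0, 1.0]], 'pose': [[0.001, 0.983, -0.184, 0.3], [-1.0, -0.001, -0.012, -0.004], [-0.012, 0.184, 0.983, 1.132], [0.0, 0.0, 0.0, 1.0]]}
{'clock': 0.1, 'q': [-1.231, 0.69, -0.195, 1.566, 0.157, 0.903, -0.215], 'qd': [0.002, -0.002, -0.002, -0.005, -0.001, -0.0, -0.0], 'joint_torque': [-0.004, -52.849, -1.272, -15.384, -0.053, 0.002, 0.0], 'tool_pos': [0.188, 0.595, 0.238], 'eef_rot': [0.152, 0.988, -0.001, -0.0], 'contact_force': [-0.364, 0.428, 0.463], 'moment': [-0.036, 0.026, -0.009], 'finger_force': 0.0, 'opening': 1.001}
```

View pics/scene0.png

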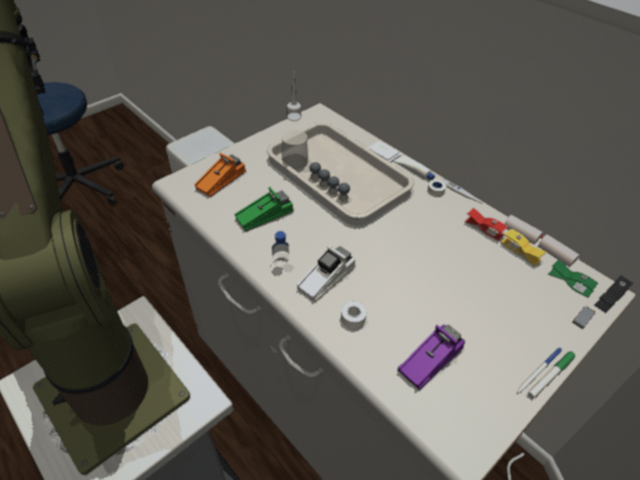

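View pics/top0.png

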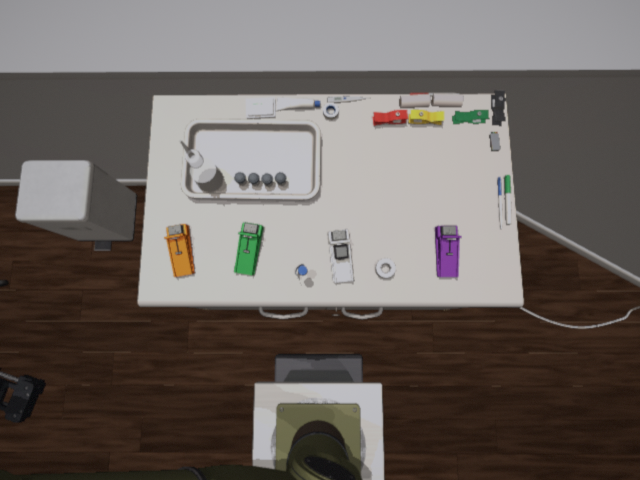

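Run:
```python
from h import *
out=[]
for n,(u0,u1,v0,v1) in (("scene",(285,365,235,305)),("top",(310,370,220,290))):
    im=cv2.imread(f"pics/{n}0.png");d=np.load(f"{n}0.npy");X=pts(n,d)
    out.append(cv2.resize(im[v0:v1,u0:u1],(400,400*(v1-v0)//(u1-u0)),interpolation=cv2.INTER_CUBIC)[:350])
    c=X[v0:v1,u0:u1].reshape(-1,3); print(n,"table z",np.median(c[np.abs(c[:,2])<.01,2]))
    k=c[(c[:,2]>.012)&(c[:,2]<.1)]
    R=cv2.minAreaRect((k[:,:2]*1000).astype(np.float32));print(R,cv2.boxPoints(R).round().tolist(),k[:,2].max())
    hsv=cv2.cvtColor(im,cv2.COLOR_BGR2HSV)
    g=((hsv[...,2]>60)&(hsv[...,2]<150)&(hsv[...,1]<60)).astype(np.uint8)
    b=(hsv[...,2]<=60).astype(np.uint8)
    for nm,m in(("grey",g),("dark",b)):
        z=np.zeros_like(m);z[v0:v1,u0:u1]=m[v0:v1,u0:u1]
        for q in cv2.findContours(z,0,1)[0]:
            if cv2.contourArea(q)>15:
                mk=np.zeros_like(m);cv2.drawContours(mk,[q],-1,1,-1);p=X[mk>0]
                print(n,nm,cv2.contourArea(q),np.mean(q[:,0],0).round(1),np.median(p,0).round(4),p[:,2].min().round(3),p[:,2].max().round(3))
cv2.imwrite("pics/c1.png",np.hstack([cv2.copyMakeBorder(o,0,350-o.shape[0],0,0,0) for o in out]))
```

```text
scene table z 0.0007659209886651253
((450.5994873046875, -63.046142578125), (159.2710418701172, 151.25656127929688), 50.40180969238281) [[342.0, -76.0], [458.0, -173.0], [560.0, -50.0], [443.0, 47.0]] 0.08571961612088086
scene grey 1079.0 [328. 273.] [ 0.4726 -0.0772  0.0312] -0.003 0.852
scene grey 29.0 [286.  243.9] [0.4426 0.041  0.0309] -0.001 0.086
scene dark 132.0 [330.  261.8] [ 0.4631 -0.0712  0.0525] 0.031 0.063
top table z -0.00023423088429397332
((469.8072509765625, -58.528724670410156), (135.39537048339844, 54.181278228759766), 5.6379780769348145) [[400.0, -38.0], [405.0, -92.0], [540.0, -79.0], [535.0, -25.0]] 0.06551541164173824
top grey 227.5 [339.4 250. ] [ 0.4763 -0.0578  0.0559] 0.021 0.065
top grey 122.5 [338.6 235.3] [ 0.52   -0.0514  0.0415] 0.025 1.132
```

View pics/c1.png

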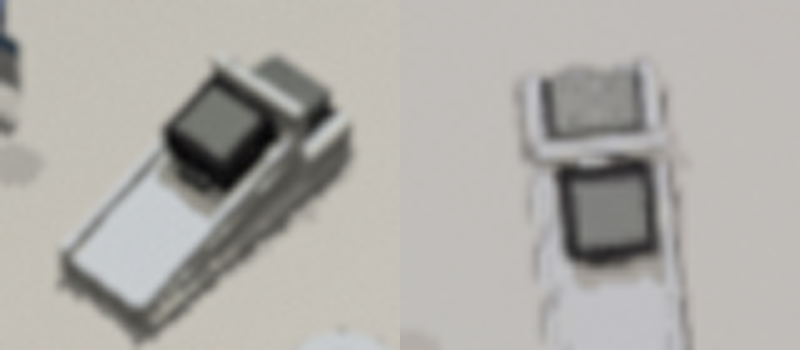

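Run:
```python
from h import *
print("btn top ray",ray("top",338.8,235.3,.042))
print("btn scene back-left/back-right corners", ray("scene",285+277/5,235+58/5,.042),ray("scene",285+330/5,235+92/5,.042))
print("wall top ends scene",ray("scene",285+215/5,235+60/5,.062),ray("scene",285+302/5,235+112/5,.062))
print("wall top ends top",ray("top",310+125/6.67,220+150/6.67,.062),ray("top",310+265/6.67,220+145/6.67,.062))
c=np.array([469.8,-58.5]);a=np.radians(5.64);ex=np.array([np.cos(a),np.sin(a)]);ey=np.array([-ex[1],ex[0]])
for n in("scene","top"):
    X=pts(n,np.load(f"{n}0.npy")).reshape(-1,3)*1000
    L=np.c_[(X[:,:2]-c)@ex,(X[:,:2]-c)@ey,X[:,2]]
    k=L[(abs(L[:,0])<85)&(abs(L[:,1])<40)&(L[:,2]>10)&(L[:,2]<90)]
    R=cv2.minAreaRect(k[:,:2].astype(np.float32));print(n,"rect in cradle frame",R)
    b=k[(k[:,0]>37)&(k[:,0]<53)&(abs(k[:,1])<12)];print("button z",np.percentile(b[:,2],[10,50,90]))
    bt=k[(abs(k[:,1])<12)&(k[:,2]>45)];print("high pts x",np.percentile(bt[:,0],[2,50,98]),"z",bt[:,2].max())
    t=k[(k[:,0]>-60)&(k[:,0]<-25)&(abs(k[:,1])<12)];print("ramp fit",np.polyfit(t[:,0],t[:,2],1))
    w=k[(k[:,2]>54)&(k[:,0]>16)];print("wall",len(w),np.percentile(w[:,0],[5,50,95]),np.percentile(w[:,1],[3,97]),np.polyfit(w[:,1],w[:,0],1))
```

```text
btn top ray [ 0.51982306 -0.05335793  0.042     ]
btn scene back-left/back-right corners [ 0.52843143 -0.04183172  0.042     ] [ 0.53180296 -0.07132379  0.042     ]
wall top ends scene [ 0.49415593 -0.03762368  0.062     ] [ 0.50140485 -0.08323739  0.062     ]
wall top ends top [ 0.49740373 -0.02703874  0.062     ] [ 0.49927777 -0.0797248   0.062     ]
scene rect in cradle frame ((-3.3978271484375, -4.03619384765625), (134.87623596191406, 54.38176345825195), 0.9482186436653137)
button z [41.25098982 43.28999398 45.36902832]
high pts x [-14.28842532   5.51536115  45.9844272 ] z 64.27733447452044
ramp fit [ 0.25982028 33.69466435]
wall 105 [16.41830616 25.54851771 29.17945204] [-25.01358978  18.6989786 ] [8.85475275e-03 2.41398811e+01]
top rect in cradle frame ((-0.01221466064453125, 0.07259368896484375), (135.70606994628906, 54.94599914550781), 0.4489119350910187)
button z [38.55115432 42.39321613 45.64772121]
high pts x [-11.63648801  11.3398118   52.1831887 ] z 65.51541164173824
ramp fit [ 0.26877526 32.61003462]
wall 90 [17.19196825 27.2351954  32.53215422] [-21.04117399  20.35136504] [-2.28452346e-02  2.54459951e+01]
```

Call:
step_arm --pt "19 -43 0 0 0 -0.077 0.25" --pt "19 -43 0 0 0 -0.077 0.25" --pt "19 -43 0 0 0 -0.077 0.25" --pt "19 -43 0 0 0 -0.077 0.25" --pt "19 -43 0 0 0 -0.077 0.25" --pt "19 -43 0 0 0 -0.077 0.25" --pt "19 -43 0 0 0 -0.077 0.25" --pt "19 -43 0 0 0 -0.077 0.25" --pt "19 -43 0 0 0 -0.077 0.25" --pt "19 -43 0 0 0 -0.077 0.25" --pt "19 -43 0 0 0 -0.077 0.25" --pt "19 -43 0 0 0 -0.077 0.25" --pt "19 -43 0 0 0 -0.077 0.25" --pt "19 -43 0 0 0 -0.077 0.25" --pt "19 -43 0 0 0 -0.077 0.25" --pt "0 0 0 0 0 0 0.25"

```text
clock: 1.7
tool_pos: [0.4752, -0.0561, 0.2388]
eef_rot: [0.672, 0.741, -0.001, 0.002]
contact_force: [-0.4, -0.1, -0.4]
opening: 0.747
finger_force: 0.0
```

```bash
cat > st.py <<'E'
from h import *
from scipy.spatial.transform import Rotation as R
s=r.get_state();Q=R.from_quat(s["eef_rot"]).as_matrix()
print(s["clock"],np.round(s["tool_pos"],4),"yang",np.degrees(np.arctan2(Q[1,1],Q[0,1])),"z",Q[:,2].round(4),s["opening"],np.round(s["contact_force"],1),np.round(s["q"],2))
E
python3 st.py
```

```text
1.7 [ 0.4752 -0.0561  0.2388] yang 5.595507360968578 z [ 0.0029 -0.0041 -1.    ] 0.7469820282415086 [-0.4 -0.1 -0.4] [-0.02  0.5   0.06  2.01 -0.04  0.63  0.16]
```

Call:
step_arm --pt "3 -4 -40 0 0 0.01 0.25" --pt "0 0 -40 0 0 0 0.25" --pt "0 0 -40 0 0 0 0.25" --pt "0 0 -34 0 0 0 0.25" --pt "0 0 0 0 0 0 0.25" --pt "0 0 0 0 0 0 0.25"

```text
clock: 2.3
tool_pos: [0.4757, -0.0525, 0.0849]
eef_rot: [0.663, 0.749, -0.0, -0.001]
contact_force: [-0.8, 0.6, 0.2]
opening: 0.749
finger_force: 0.0
```

```bash
python3 st.py
python3 - <<'E'
from h import *
im,d=r.snapshot("scene");np.save("s1.npy",d);cv2.imwrite("s1.png",im)
im2,d2=r.snapshot("top");np.save("t1.npy",d2)
a=cv2.resize(im[205:315,280:380],(545,600),interpolation=cv2.INTER_CUBIC)
b=cv2.resize(im2[215:295,320:354],(255,600),interpolation=cv2.INTER_CUBIC)
cv2.imwrite("pics/c2.png",np.hstack([a,b]))
E
```

```text
2.3 [ 0.4757 -0.0525  0.0849] yang 6.922000287150054 z [-1.4e-03  3.0e-04 -1.0e+00] 0.74906035966004 [-0.8  0.6  0.2] [ 0.    0.78  0.02  2.13 -0.05  0.23  0.18]
```

View pics/c2.png

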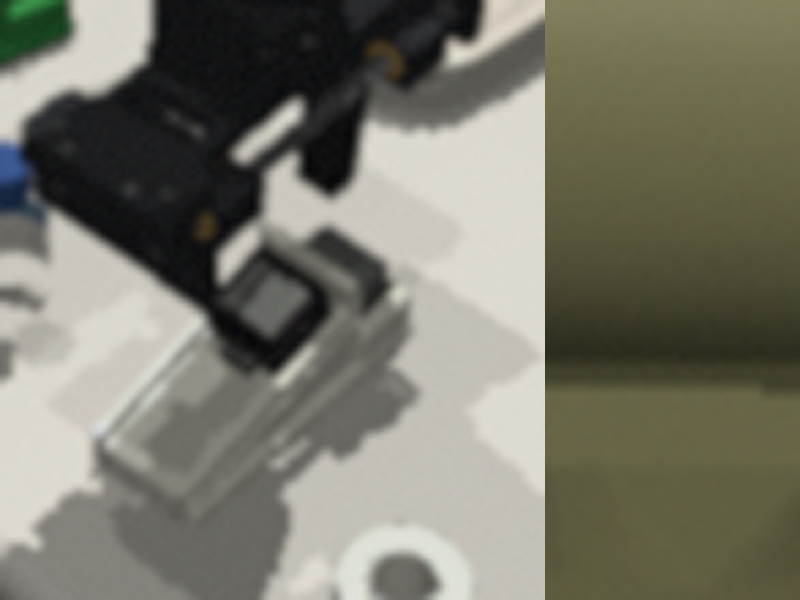

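```bash
python3 st.py
python3 - <<'E'
from h import *
im=cv2.imread("s1.png");X=pts("scene",np.load("s1.npy"))*1000
c=np.array([475.7,-52.5]);a=np.radians(6.5);ex=np.array([np.cos(a),np.sin(a)]);ey=np.array([-ex[1],ex[0]])
L=np.dstack([(X[...,:2]-c)@ex,(X[...,:2]-c)@ey,X[...,2]]).reshape(-1,3)
dark=(im.max(2)<60).reshape(-1)
for lo,hi in((15,80),(-80,-25)):
    k=L[dark&(L[:,2]>82)&(L[:,2]<105)&(L[:,0]>lo)&(L[:,0]<hi)&(abs(L[:,1])<30)]
    print(len(k),np.percentile(k,[2,50,98],axis=0).round(1).tolist())
print(ray("scene",280+328/5.45,205+185/5.45,.085))
# cradle in scene frame, same local axes: tips of box
k=L[(abs(L[:,0])<90)&(L[:,2]>45)&(L[:,2]<68)&(abs(L[:,1])<35)]
print("high",np.percentile(k,[2,50,98],axis=0).round(1).tolist())
E
```

```text
2.4 [ 0.4771 -0.0528  0.0863] yang 6.896372304253541 z [ 0.0027 -0.     -1.    ] 0.746684157815798 [ 0.3 -0.8  0.2] [ 0.    0.78  0.02  2.13 -0.05  0.23  0.18]
40 [[29.5, -11.3, 90.7], [31.9, -5.8, 98.3], [41.7, 5.2, 104.7]]
17 [[-51.0, -12.3, 87.5], [-44.9, -11.4, 97.8], [-35.7, -9.3, 103.9]]
[ 0.51419878 -0.05258406  0.085     ]
high [[-20.9, -31.0, 46.0], [1.5, -11.3, 57.0], [23.3, 11.5, 63.6]]
```

Call:
step_arm --pt "1 -5.5 0 0 0 -0.012 0.25" --pt "0 0 0 0 0 0 0.25" --pt "0 0 0 0 0 0 0.25"

```text
clock: 2.7
tool_pos: [0.4777, -0.0589, 0.0856]
eef_rot: [0.668, 0.744, 0.001, 0.001]
contact_force: [0.5, -1.1, -0.6]
opening: 0.748
finger_force: 0.0
```

```bash
for i in 1 2 3; do python3 st.py; python3 -c "
from h import *
r.snapshot('top')"; done
```

```text
2.7 [ 0.4777 -0.0589  0.0856] yang 6.148404139588667 z [ 1.9e-03 -2.0e-04 -1.0e+00] 0.7478698340712492 [ 0.5 -1.1 -0.6] [ 0.02  0.78  0.02  2.12 -0.05  0.24  0.18]
2.75 [ 0.4775 -0.0586  0.0854] yang 6.171938810517846 z [ 1.4e-03 -1.0e-04 -1.0e+00] 0.7511761975771609 [-0.9 -0.1 -0.5] [ 0.02  0.78  0.02  2.12 -0.05  0.24  0.18]
2.8 [ 0.4774 -0.0585  0.0852] yang 6.181585284793922 z [ 9.e-04  0.e+00 -1.e+00] 0.7507834856401442 [-0.6  0.7 -0.6] [ 0.02  0.78  0.02  2.12 -0.05  0.24  0.18]
```

Lined up. Now descending to about 2–3 mm above the button, then looking.

Call:
step_arm --pt "0 0 -15 0 0 0 0.25" --pt "0 0 -10 0 0 0 0.25" --pt "0 0 -8 0 0 0 0.25" --pt "0 0 -6 0 0 0 0.25" --pt "0 0 0 0 0 0 0.25" --pt "0 0 0 0 0 0 0.25"

```text
clock: 3.45
tool_pos: [0.4771, -0.0585, 0.0457]
eef_rot: [0.668, 0.744, -0.0, -0.0]
contact_force: [0.8, 0.5, -0.7]
opening: 0.75
finger_force: 0.0
```

```bash
python3 st.py
python3 - <<'E'
from h import *
im,d=r.snapshot("scene")
cv2.imwrite("pics/c3.png",cv2.resize(im[225:315,285:375],(600,600),interpolation=cv2.INTER_CUBIC))
E
python3 st.py
```

```text
3.45 [ 0.4771 -0.0585  0.0457] yang 6.190320327472528 z [-2.e-04 -0.e+00 -1.e+00] 0.7499010382850412 [ 0.8  0.5 -0.7] [ 0.02  0.86  0.01  2.13 -0.05  0.15  0.18]
3.5 [ 0.4772 -0.0585  0.0459] yang 6.185494779605186 z [ 3.e-04 -0.e+00 -1.e+00] 0.7499320143110324 [ 0.4 -0.1 -0.2] [ 0.02  0.86  0.01  2.13 -0.05  0.15  0.18]
```

View pics/c3.png

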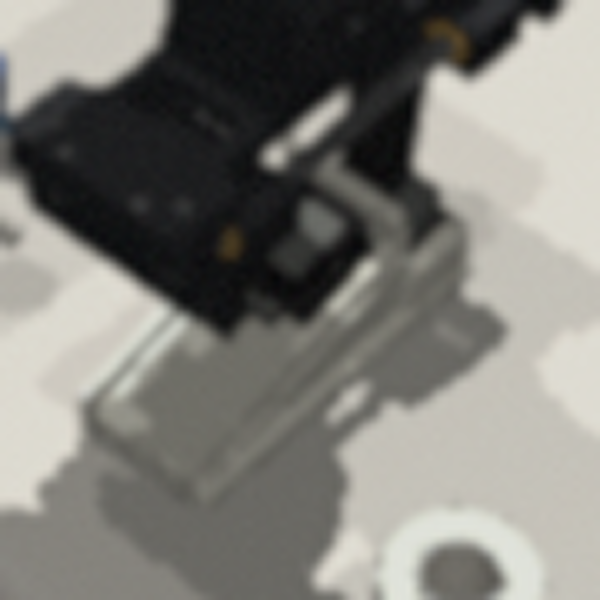

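Call:
step_arm --pt "0 0 -3 0 0 0 0.25" --pt "0 0 -3 0 0 0 0.25" --pt "0 0 -3 0 0 0 0.25" --pt "0 0 -3 0 0 0 0.25" --pt "0 0 -2 0 0 0 0.25" --pt "0 0 0 0 0 0 0.25" --pt "0 0 0 0 0 0 0.25" --pt "0 0 0 0 0 0 0.25"

```text
clock: 4.3
tool_pos: [0.4777, -0.0585, 0.0322]
eef_rot: [0.668, 0.744, 0.001, 0.001]
contact_force: [-1.0, 0.3, 8.9]
opening: 0.755
finger_force: 5.4
```

Call:
step_arm --pt "0 0 -1 0 0 0 0.25" --pt "0 0 0 0 0 0 0.25" --pt "0 0 0 0 0 0 0.25" --pt "0 0 0 0 0 0 0.25"

```text
clock: 4.7
tool_pos: [0.4777, -0.0585, 0.032]
eef_rot: [0.668, 0.744, 0.001, 0.001]
contact_force: [-2.0, 1.1, 17.3]
opening: 0.749
finger_force: 9.7
```

Run:
```python
from h import *
for n in "ab":
    s=r.get_state();print(s["clock"],np.round(s["tool_pos"],4),np.round(s["contact_force"],1),np.round(s["moment"],2),s["finger_force"],s["opening"])
    im,d=r.snapshot("scene")
cv2.imwrite("pics/c4.png",cv2.resize(im[225:315,285:375],(600,600),interpolation=cv2.INTER_CUBIC))
```

```text
4.7 [ 0.4777 -0.0585  0.032 ] [-2.   1.1 17.3] [ 0.06 -0.15  0.09] 9.709784585866146 0.7491169805677803
4.75 [ 0.4777 -0.0585  0.032 ] [-0.7  1.1 18.3] [ 0.11 -0.13  0.03] 9.709927839576267 0.7486691876908766
```

View pics/c4.png

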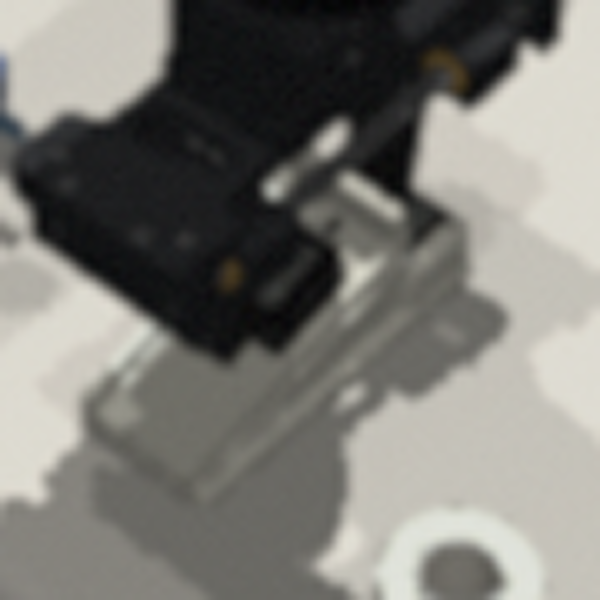

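Run:
```python
from h import *
A=[];
for n in range(10):
    s=r.get_state();A.append(np.r_[s["tool_pos"]*np.array(1000),s["contact_force"],s["moment"],s["finger_force"],s["opening"]*88]);im,d=r.snapshot("scene")
A=np.array(A);print(A.mean(0).round(2).tolist());print(A.std(0).round(2).tolist(),s["clock"])
X=pts("scene",d)*1000+[3,3.5,0]
c=np.array([516,-54]);a=np.radians(6.15);ex=np.array([np.cos(a),np.sin(a)]);ey=np.array([-ex[1],ex[0]])
L=np.dstack([(X[...,:2]-c)@ex,(X[...,:2]-c)@ey,X[...,2]])
for u,v in((290,280),(300,262),(330,265),(280,335),(240,330),(235,352),(262,338),(200,400),(280,385),(355,275),(340,235)):
    U,V=285+u*.15,225+v*.15; print((u,v),L[int(V),int(U)].round(0),im[int(V),int(U)])
```

```text
[477.74, -58.54, 31.97, -2.42, 0.21, 17.31, 0.1, -0.15, 0.02, 9.71, 65.87]
[0.01, 0.02, 0.01, 0.43, 0.49, 0.41, 0.02, 0.04, 0.02, 0.0, 0.14] 5.25
(290, 280) [-54. -11.  55.] [42 43 43]
(300, 262) [-48. -11.  59.] [42 43 42]
(330, 265) [-41. -16.  58.] [15 15 14]
(280, 335) [-62. -15.  39.] [18 17 18]
(240, 330) [-70.  -6.  43.] [16 14 15]
(235, 352) [-76.  -8.  39.] [40 42 43]
(262, 338) [-70. -14.  45.] [22 22 23]
(200, 400) [-87.  -5.  20.] [103 111 112]
(280, 385) [-70. -23.  30.] [ 93  99 101]
(355, 275) [-29. -18.  42.] [196 210 212]
(340, 235) [-17.  -2.  39.] [ 99 105 107]
```

```bash
python3 -c "
from plant import r
print(r.finish_job())"
```

```text
the job is handed in; nothing more can be done
None
```

I handed the job in at about 5.3 s: the button was bottomed out at 32 mm and held with about 17 N, and the camera showed the popped battery against the second finger on the ramp, about 8–10 mm out of its bay; no verdict was returned.

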